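# Free the hexagonal manifold bar and roll its ports up

### The job

Swing the hold-down clamp's arm up and over until it stays open by itself, leaving the hexagonal bar where it lies. Then roll the bar over on its rubber mat, away from the robot and out from under the clamp's place, until the flat with the row of three ports faces straight up. Do not lift the bar, leave it lying still with the clamp open, and leave the coupler, the carton and the wrench where they are.

Things in the scene. Friction and masses are not known exactly. Their poses are not given: they have to be found in the camera images.
- clamp: hold-down clamp: steel base plate (60 x 50 mm), hinge post 90 mm high, arm over the bar; fixed with its 3 mm black non-slip rubber mat (x -70 to 115, y -100 to 144 mm). Origin on the worktop (z = 0) at the middle of the bar's starting place, NOT at the post. x axis level, away from the robot; z up; y axis from the bar's place to the post. The post (44 mm wide in x) stands at y = +110 mm
- hinge_pin (a point): middle of the clamp's level hinge pin, which lies along the clamp's x axis at y = +110 mm, z = 83 mm of the clamp's frame. The arm swings about it in an upright plane, over the post. The arm's spindle with its foot (20 mm diameter) stands 75 mm from the pin and reaches 34 mm below the arm's middle line
- clamp_arm (a joint): angle of the clamp's arm. 0 = closed: arm level along the clamp's -y, rubber foot on the bar. Grows as its free end is lifted; 1.57 = upright; 2.0 = end stop, leaning outward past the post. The arm (160 g) falls shut by its weight when let go below about 1.55; let go beyond 1.65 it falls open and stays at 2.0. No latch
- clamp_grip (a point): middle of the black rubber handle at the free end of the clamp's arm, 140 mm from the hinge pin; the handle is 20 mm wide (clamp's x), 18 mm high, 46 mm along the arm (ends 20 mm past this point). Arm closed: 83 mm above the worktop, its underside 25 mm above the bar's top, 30 mm to the clamp's -y side of the clamp's origin
- bar_ports (a point): middle of the axis of the loose hexagonal aluminium bar (an air manifold), 46 mm across flats, 53 mm across corners, 140 mm long plus a 3 mm plug at each end, about 0.45 kg, lying on a flat, axis 23 mm above the mat. Site's y axis runs along the bar; its z axis points out through the flat with the three ports. One flat of roll (60 degrees) carries the axis 26.6 mm onward
- ports_mid (a point): middle of the bar's ported flat, 23 mm from the bar's axis; three flush round dark ports (23 mm diameter, 45 mm apart) lie in a row along it. At the start this flat faces down and toward the robot, 120 degrees from straight up: two flats to roll away from the robot. A finger that rises as it pushes the near corner tips the bar over its far lower edge; past 30 degrees it falls onto the next flat
- coupler: bystander: steel air coupler with a coloured ring lying down, 29 x 83 x 28 mm, origin at the centre of its underside; to be left alone
- carton: bystander: small brown carton, 40 x 60 x 30 mm, origin at the centre of its underside; to be left alone
- spanner: bystander: combination wrench lying flat, 36 x 190 x 9 mm, origin at the centre of its underside; to be left alone
Mind the look-alikes: they are no part of the job. There is more than one size of the part that bears bar_ports; the job needs the larger.

How it is judged (in metres and radians):
On the way, in this order (a step that is already met when the one before it is completed fails the run):
1. the clamp's arm is swung past its hold-open point with the bar still in its place (value of joint clamp_arm above 1.75 rad and distance of bar_ports from where it was at the start of the episode below 0.015 m), for 0.2 s.
2. the bar lies with its ports facing up (angle between bar_ports's own z axis and vertical below 0.1 rad), for 0.2 s.
At the end, for the whole second after the job is handed in: The clamp's arm rests open (joint above 1.75 rad); the bar lies still and flat on the mat or worktop with the normal of its ported flat within 0.1 rad of straight up, its axis at 21 to 31 mm height and at least 35 mm beyond the clamp's origin along the clamp's x axis (value of joint clamp_arm above 1.75 rad and angle between bar_ports's own z axis and vertical below 0.1 rad and height (world z) of bar_ports between 0.021 and 0.031 m and x of bar_ports in the frame of clamp above 0.035 m and linear speed of bar below 0.01 m/s and angular speed of bar below 0.1 rad/s); the robot touches nothing.
It fails at once if the bar is lifted (its axis higher than 55 mm) (height (world z) of bar_ports above 0.055 m).
It fails at once if the coupler, the carton or the wrench is shifted by more than 25 mm (distance of any of coupler, carton, spanner from where it was at the start of the episode above 0.025 m).
It also fails if it takes over 54 s, if anything falls off the work surface, if the arm or the gripper's body presses on something with over 40 N, if the wrist force passes 120 N, or if a joint passes its speed limit or range.

### The arm

A 6-joint arm with a two-finger parallel gripper is mounted at the origin on a cart in front of the work surface, level with it; the furniture and walls round the work are solid. World frame = base frame: x ahead of the robot, y to its left, z up, the work surface at z = 0. Lengths are in mm, angles in rad, forces in N, time in s.
With the tool pointing down it reaches from about 350 to 775 mm from the base axis. Payload 7.3 kg.
Tool frame: the origin (TCP) lies midway between the tips of the shut fingers; the grasp point (between the pads) lies 19 mm behind it; z points along the fingers, y is the line along which they close (so a half turn about z gives the same grasp; the last joint's range is limited). The gripper opens to 92 mm and grips with 3 to 60 N. Pads are 19 mm wide; open, the fingers measure 130 mm over their backs; the gripper's body (75 mm by 190 mm) begins 47 mm behind the grasp point.
Start: joints at [-1.259, 0.342, 1.524, -0, 1.275, -0.146], TCP at [232.062, -470.951, 194.341] pointing down, gripper open.
Joint ranges: [-2.53, 2.53], [-0.77, 2.02], [0.04, 2.7], [-1, 4.14], [0.28, 2.66], [-3.11, 3.11]. Speed limits (rad/s): [2.57, 2.57, 3.14, 3.14, 3.14, 3.14].

### API

Orientations are given as [roll, pitch, yaw] about the fixed x, y, z axes, in that order (R = Rz(yaw) Ry(pitch) Rx(roll)).
In Python, from plant import readout, vision, order, models gives the robot as it stands. The module is installed in compiled form; this text tells all that it offers.
- The arm moves only by the tool step_arm, never from a script. Its argument "series" is text: rows parted by semicolons, each of 7 numbers parted by spaces: the gripper's target within -1 to 1 (shut at 1, half-way at 0, fully open at -1), then the shift along the tool's x, y, z each as a share of 80 mm, from -1 to 1, then the turn, a rotation vector about the tool's x, y, z each as a share of 2 pi rad, from -1 to 1. In form: jaw x y z ax ay az; .... A call has 1 to 20 rows; each row is the pose to reach, as a shift and turn from the pose commanded when the call began, along the tool's axes at that moment, turning the shorter way round; what a row does not reach only later rows make up. A row lasts 1/10 s, in which the tool goes at most 50 mm and 8.59 degrees, less where a joint would pass 70% of its speed; a pose out of reach is approached as far as the arm can. A call with a number of a shift or a turn outside -1 to 1 is refused whole. A call with a gripper value outside its range is refused whole. The fingers move at their own pace and stop on an object; the grip force is fixed at half the most. Time passes only in rows, so rows that repeat a pose let the fingers close. It gives the time, the measured TCP pose, the force, the opening and the grip force at its end, in the units of the state.
- readout.get_obs(): the state, without advancing time (a new reading comes with each control period).
- vision.capture(name): name is "scene" or "top" or "wrist"; returns a dict with "frame" (480x640x3 uint8, red, green, blue), "depth" (480x640 float32, mm along the optical axis (not along the pixel's ray), 0 where there is no reading), "fovy" (degrees; the focal length in pixels is half the picture's height over the tangent of half this angle, whatever the lens; pixels are square), "cx", "cy" (the principal point, pixels), "rvec" (rotation vector, rad) and "tvec" (3), from world to camera coordinates, as OpenCV has them; the wrist camera has in their place "mount" (4x4, takes a point from camera to tool coordinates, whose origin is the TCP and whose axes are the flange's). Camera axes: x right, y down, z forward; pixel columns grow to the right and rows downward; lengths in mm; the calibration is good to about 2 mm. The wrist camera is an equidistant fisheye: a pixel r from the principal point sees the ray r / f radians off the axis. A picture is of the moment at which its call begins: read the wrist's pose just before it.
- order.close_job(): hands the job in; it is judged then, once.
Trained networks look in a picture, given as the dict that the camera call returned (one of the last four; its "shot" number tells which), for a name from the list of things; names that differ only in an ending like _2 or _b are one class to them, and where a whole thing is asked for, a point or a joint stands for the part that bears it (a point fixed in the world has none). Each returns a list of dicts, best first, with "p" (0 to 1); they miss things now and then, are a little off and sometimes report something else, mostly with a low value. They report only what shows in the picture. A call takes as long as a camera call. They do not tell look-alikes from the thing itself.
- models.look_for(picture, thing): "position" ([column, row] in pixels, amid what is visible of it).
- models.pinpoint(picture, thing): "position" ([column, row] in pixels: a listed point, or the origin of a listed thing).
The state is a dict: "time": time; "joint_positions": joint angles; "dq": joint speeds; "tau": joint torques, N m; "tool_pos": TCP position; "tcp_rot": TCP orientation; "contact_force": force on the tool from outside, world axes, zero at the start; "moment": the same for the moment, N m; "grip_width": finger opening in mm; "finger_force": force on a finger pad.
Only numpy, scipy, OpenCV 4.12 (cv2) and the standard library are available. Lean on these libraries where they do the work, as an engineer would, in place of code of your own. Each camera call takes 0.05 s, during which the arm holds its last target. There are 200 camera calls.

## Working session

There is one attempt and no reset: what is moved stays moved. The work goes in short steps, Python scripts to look and compute and a tool call to move; the robot and the scene stay as the last step left them, time stands still between calls to the robot, and variables do not carry over. Pictures are saved under pics/ and viewed, at most 10 in all, crops included, and the job is handed in when it is done.

Besides the shell and the picture viewer there is one more tool, called after "Call:" as name(argument=value, ...) on one line, values as JSON. step_arm: Moves the arm, as the interface text tells. Shift numbers are shares of 80 mm and turn numbers shares of 2 pi rad, none past 1 either way. Its arguments: {"type":"object","properties":{"series":{"type":"string"}},"required":["series"]}

```bash
mkdir -p pics
cat > h.py <<'E'
import numpy as np, cv2
from scipy.spatial.transform import Rotation as R
from plant import readout, vision, order, models
def ray(p,uv,depth):
    f=240/np.tan(np.radians(p["fovy"])/2)
    c=np.array([(uv[0]-p["cx"])/f,(uv[1]-p["cy"])/f,1])*depth
    M=cv2.Rodrigues(np.array(p["rvec"],float))[0]
    return M.T@(c-np.array(p["tvec"],float).ravel())
def dep(p,uv):
    u,v=int(round(uv[0])),int(round(uv[1])); d=p["depth"][max(v-1,0):v+2,max(u-1,0):u+2]; d=d[d>0]
    return np.median(d) if d.size else 0
def save(p,n): cv2.imwrite("pics/"+n+".png",p["frame"][:,:,::-1])
def proj(p,X):
    f=240/np.tan(np.radians(p["fovy"])/2)
    c=cv2.Rodrigues(np.array(p["rvec"],float))[0]@np.array(X,float)+np.array(p["tvec"],float).ravel()
    return f*c[0]/c[2]+p["cx"],f*c[1]/c[2]+p["cy"],c[2]
E
python3 - <<'E'
from h import *
np.set_printoptions(precision=1,suppress=True)
for n in("scene","top"):
    p=vision.capture(n); save(p,n+"0")
    for t in("clamp","hinge_pin","clamp_grip","bar_ports","ports_mid","coupler","carton","spanner"):
        for r in models.pinpoint(p,t)[:3]:
            print(n,t,round(r["p"],2),np.array(r["position"]),ray(p,r["position"],dep(p,r["position"])))
print(readout.get_obs())
E
```

```text
scene clamp 0.95 [375.4 223.6] [526.1  76.2  43.1]
scene hinge_pin 0.81 [340.8 221.3] [558.3 154.8  89.3]
scene clamp_grip 0.9 [390.7 190.7] [523.8  25.5  88.7]
scene clamp_grip 0.55 [288.3 211.4] [708.1  99.5  11.2]
scene bar_ports 0.73 [378.1 222.3] [523.9  69.1  42.3]
scene bar_ports 0.59 [379.5 332.4] [410.9 289.9  27.4]
scene ports_mid 0.71 [379.  336.8] [409.6 293.   20.8]
scene ports_mid 0.6 [387.4 226.9] [516.5  36.8  11.3]
scene coupler 0.77 [290.3 211.4] [706.1  95.3   9.3]
scene spanner 0.76 [281.6 281.4] [614.4 260.3   1.1]
top clamp 0.97 [393.3 253. ] [532.   52.   47.6]
top hinge_pin 0.74 [341.6 231.2] [566.5 150.1  88.4]
top clamp_grip 0.61 [418.1 250. ] [529.3  15.4  91.6]
top bar_ports 0.86 [276.4 320.9] [411.3 272.2  30. ]
top bar_ports 0.63 [396.3 251.8] [534.1  46.3  48.2]
top bar_ports 0.25 [437.5 187.8] [663.5 -45.1  30.6]
top ports_mid 0.77 [269.2 319. ] [415.  285.6  29.2]
top ports_mid 0.57 [396.8 264.5] [512.8  43.3  29.3]
top coupler 0.84 [369.5 170.2] [706.9  85.6  18. ]
top carton 0.91 [435.4 188.8] [661.9 -41.2  29.5]
top carton 0.46 [369.2 167. ] [711.8  86.6  23.1]
top spanner 0.64 [288.6 222. ] [605.5 250.    4.6]
{'time': 0.9, 'joint_positions': array([-1.3,  0.3,  1.5, -0. ,  1.3, -0.1]), 'dq': array([-0.,  0., -0., -0., -0., -0.]), 'tau': array([  0. , -43.1, -24.4,   0.1,   0. ,   0. ]), 'tool_pos': array([ 232. , -470.9,  194.3]), 'tcp_rot': array([3.1, 0. , 0.5]), 'contact_force': array([ 0.9, -0.4,  0.1]), 'moment': array([0. , 0.1, 0.1]), 'finger_force': 0.0, 'grip_width': 91.48139784908525}
```

View pics/scene0.png

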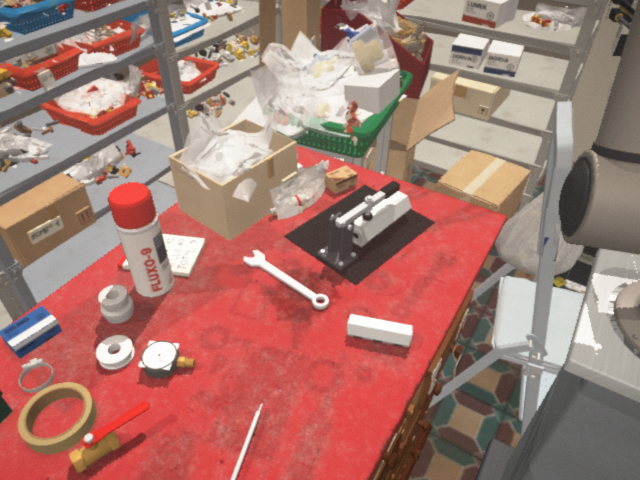

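View pics/top0.png

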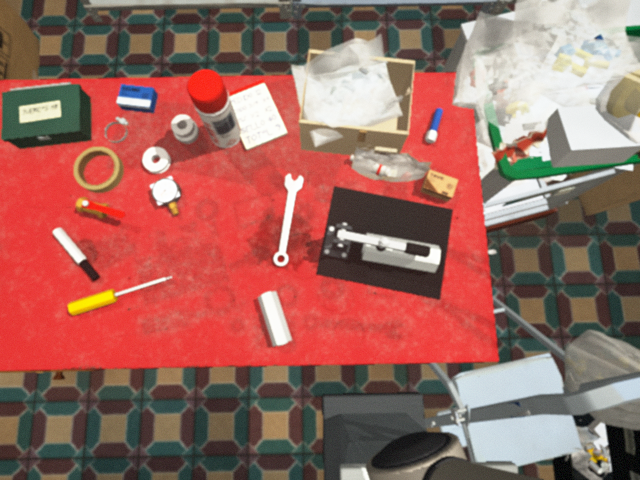

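Run:
```python
from h import *
np.set_printoptions(precision=1,suppress=True)
# point clouds: fit bar, arm axes
p=vision.capture("top")
f=240/np.tan(np.radians(p["fovy"])/2)
v,u=np.mgrid[0:480,0:640]; d=p["depth"]
C=np.stack([(u-p["cx"])/f*d,(v-p["cy"])/f*d,d],-1).reshape(-1,3)[d.ravel()>0]
M=cv2.Rodrigues(np.array(p["rvec"],float))[0]
W=(C-np.array(p["tvec"],float).ravel())@M
np.save("W.npy",W)
def box(z0,z1,x0,x1,y0,y1):
    return W[(W[:,2]>z0)&(W[:,2]<z1)&(W[:,0]>x0)&(W[:,0]<x1)&(W[:,1]>y0)&(W[:,1]<y1)]
for nm,b in(("bartop",(42,56,490,580,-60,115)),("arm",(75,120,480,600,-60,115)),("post",(75,130,500,620,115,190))):
    B=box(*b); 
    r=cv2.minAreaRect(B[:,:2].astype(np.float32))
    print(nm,len(B),B.mean(0),np.median(B[:,2]),r,cv2.boxPoints(r).tolist())
    print(cv2.fitLine(B[:,:2].astype(np.float32),cv2.DIST_HUBER,0,.01,.01).ravel()*[100,100,1,1])
```

```text
bartop 681 [527.9  29.5  47.4] 47.780117746699624 ((536.2750854492188, 34.91679382324219), (140.1711883544922, 36.287933349609375), 77.88209533691406) [[503.82275390625, -29.798274993896484], [539.3021240234375, -37.41598892211914], [568.7274169921875, 99.63186645507812], [533.248046875, 107.24957275390625]]
[ 16.   98.7 527.7  35.7]
arm 675 [538.1  50.1  89.1] 89.08589658714105 ((539.439697265625, 54.02220916748047), (124.65753936767578, 20.519392013549805), 78.4750747680664) [[516.9338989257812, -5.000053405761719], [537.0396118164062, -9.099708557128906], [561.9454956054688, 113.04447174072266], [541.8397827148438, 117.14412689208984]]
[ 22.1  97.5 538.5  53.3]
post 415 [558.9 142.7  87.4] 87.9207118637482 ((561.2147216796875, 141.00857543945312), (42.30158233642578, 50.839012145996094), 1.0724142789840698) [[539.5918579101562, 166.02777099609375], [540.5433959960938, 115.19766235351562], [582.8375854492188, 115.9893798828125], [581.8860473632812, 166.81948852539062]]
[ 24.3  97.  557.8 138.5]
```

The scene view shows the clamp on the black mat (mat about 290–435, 185–278), with the bar under its arm and its handle at (391,190). In the top view the mat corners are near (334,189), (453,208), (443,297) and (318,274). The carton is at (439,184) and the coupler, in its bag, at (388,165). The smaller look-alike bar lies off the mat at (274,318).

```bash
cat >> h.py <<'E'
def rows(pos,rpy,tp,TR):
    """shift/turn shares from pose (pos,rpy) to (tp, matrix TR)"""
    A=R.from_euler('xyz',rpy); s=A.inv().apply(np.array(tp)-pos)/80; t=(A.inv()*R.from_matrix(TR)).as_rotvec()/(2*np.pi)
    return np.round(np.r_[s,t],3)
E
python3 - <<'E'
from h import *
np.set_printoptions(precision=2,suppress=True)
p=vision.capture("top"); g=p["frame"].max(2)
m=((g<60).astype(np.uint8)); m=cv2.morphologyEx(m,cv2.MORPH_OPEN,np.ones((3,3)))
n,l,s,c=cv2.connectedComponentsWithStats(m)
k=[i for i in range(1,n) if 310<c[i][0]<460 and 180<c[i][1]<300 ]; k=max(k,key=lambda i:s[i][4])
pts=np.argwhere(l==k)[:,::-1]; print(s[k])
def onp(uv,z):
    a=ray(p,uv,1);b=ray(p,uv,2);return a+(b-a)*(z-a[2])/(b[2]-a[2])
Wd=np.array([onp(q,3)[:2] for q in pts],np.float32)
r=cv2.minAreaRect(Wd); print(r,cv2.boxPoints(r))
o=readout.get_obs(); print(o["tool_pos"],o["tcp_rot"],o["time"])
b=cv2.boxPoints(r); 
# axes
e=b-r[0]; a=np.radians(r[2]); cand=[a+k*np.pi/2 for k in range(4)]
yaw=min(cand,key=lambda t:abs((t+0.22+np.pi)%(2*np.pi)-np.pi)); yaw=(yaw+np.pi)%(2*np.pi)-np.pi
x=np.array([np.cos(yaw),np.sin(yaw)]);y=np.array([-x[1],x[0]])
O=np.array(r[0])-22.5*x-22*y; print("yaw",yaw,"O",O,"pin",O+110*y,"grip",O-30*y)
E
```

```text
[ 339  243  104   43 1061]
((518.2831420898438, 50.85736846923828), (200.298828125, 48.062965393066406), 73.84506225585938) [[467.34 -38.65]
 [513.5  -52.02]
 [569.23 140.37]
 [523.07 153.74]]
[ 232.06 -470.94  194.34] [3.14 0.   0.46] 1.0
yaw -0.28195685408995885 O [490.55  35.99] pin [521.16 141.64] grip [482.2    7.17]
```

Run:
```python
from h import *
np.set_printoptions(precision=2,suppress=True)
p=vision.capture("top")
def onp(uv,z):
    a=ray(p,uv,1);b=ray(p,uv,2);return a+(b-a)*(z-a[2])/(b[2]-a[2])
f=p["frame"].astype(int); red=(f[...,0]-f[...,1]>60)
roi=np.zeros_like(red);roi[182:305,310:460]=1
m=((~red)&roi).astype(np.uint8); m=cv2.morphologyEx(m,cv2.MORPH_OPEN,np.ones((5,5)))
n,l,s,c=cv2.connectedComponentsWithStats(m);k=1+np.argmax(s[1:,4])
pts=np.argwhere(l==k)[:,::-1]
hull=cv2.convexHull(pts.astype(np.int32))[:,0]
print(s[k])
r=cv2.minAreaRect(np.array([onp(q,3)[:2] for q in hull],np.float32)); print(r)
man=np.array([onp(q,3)[:2] for q in((334,189),(453,208),(443,297),(318,274))]);print(man)
for yaw,ctr in((np.nan,man.mean(0)),):
    v=man[0]+man[3]*0-man[1]+man[3]-man[2]; yaw=np.arctan2(-v[0],v[1])
    x=np.array([np.cos(yaw),np.sin(yaw)]);y=np.array([-x[1],x[0]])
    O=ctr-22.5*x-22*y;print(yaw,O,"pin",O+110*y,"grip",O-30*y)
for uv in((418,250),(396,252)): print(ray(p,uv,dep(p,uv)))
```

```text
[  318   188   134   110 10999]
((564.2457275390625, 59.66368865966797), (243.2891082763672, 182.7080535888672), 77.38043975830078)
[[673.26 157.45]
 [629.2  -81.01]
 [451.92 -47.12]
 [500.48 193.22]]
-0.1910926993334648 [537.44  38.31] pin [558.34 146.31] grip [531.75   8.86]
[529.29  15.55  91.57]
[533.66  46.98  48.54]
```

```bash
cat >> h.py <<'E'
yaw=-0.220; XC=np.array([np.cos(yaw),np.sin(yaw),0]); YC=np.array([-XC[1],XC[0],0]); ZC=np.array([0,0,1.])
O=np.array([537.5,43.1,0]); PIN=O+110*YC+83*ZC
def tilt(a):  # tool z = sin a YC - cos a Z, tool y = XC
    z=np.sin(a)*YC-np.cos(a)*ZC; return np.c_[np.cross(XC,z),XC,z]
def leg(pos,TR0,wps,jaw,n=4):
    """chain of calls; wps list of (pos, matrix); each a separate call"""
    for tp,TR in wps:
        r=rows(pos,R.from_matrix(TR0).as_euler('xyz'),tp,TR); print(jaw,r,"max",abs(r[:3]).max(),'->',np.round(tp,1)); pos,TR0=tp,TR
E
python3 - <<'E'
from h import *
from scipy.spatial.transform import Slerp
np.set_printoptions(precision=3,suppress=True)
o=readout.get_obs(); p0=o["tool_pos"]; R0=R.from_euler('xyz',o["tcp_rot"])
T=tilt(np.radians(60)); g=O-30*YC+83*ZC+19*T[:,2]; pre=g-80*T[:,2]
print("grasp",g,"pre",pre, "rotvec total",(R0.inv()*R.from_matrix(T)).magnitude())
S=Slerp([0,1],R.concatenate([R0,R.from_matrix(T)]))
leg(p0,R0.as_matrix(),[(p0+(pre-p0)*k/7,S(k/7).as_matrix()) for k in range(1,8)],-1)
W=np.load("W.npy")
for k in range(8):
    c=p0+(pre-p0)*k/7; d=np.hypot(*(W[:,:2]-c[:2]).T); print(c.round(),W[d<110][:,2].max() if (d<110).any() else None)
E
```

```text
grasp [534.544  29.881  73.5  ] pre [519.425 -37.731 113.5  ] rotvec total 1.3486955032949501
-1 [ 0.802 -0.467  0.144  0.011  0.022 -0.018] max 0.802 -> [ 273.1 -409.1  182.8]
-1 [ 0.82  -0.359  0.285  0.011  0.022 -0.018] max 0.82 -> [ 314.2 -347.2  171.3]
-1 [ 0.806 -0.241  0.419  0.011  0.022 -0.018] max 0.806 -> [ 355.2 -285.3  159.7]
-1 [ 0.76  -0.119  0.54   0.011  0.022 -0.018] max 0.76 -> [ 396.3 -223.4  148.2]
-1 [ 0.683  0.004  0.645  0.011  0.022 -0.018] max 0.683 -> [ 437.3 -161.5  136.6]
-1 [ 0.58   0.123  0.728  0.011  0.022 -0.018] max 0.728 -> [478.4 -99.6 125.1]
-1 [ 0.454  0.234  0.789  0.011  0.022 -0.018] max 0.789 -> [519.4 -37.7 113.5]
[ 232. -471.  194.] -51.98616205902085
[ 273. -409.  183.] 141.19173370185166
[ 314. -347.  171.] 161.04015486285414
[ 355. -285.  160.] 161.04015486285414
[ 396. -223.  148.] 155.65623635218643
[ 437. -162.  137.] 4.392453190150123
[ 478. -100.  125.] 93.77015334625892
[519. -38. 114.] 94.76836127419304
```

Run:
```python
from h import *
from scipy.spatial.transform import Slerp
np.set_printoptions(precision=3,suppress=True)
o=readout.get_obs(); p0=o["tool_pos"]; R0=R.from_euler('xyz',o["tcp_rot"])
T=tilt(np.radians(60)); g=O-30*YC+83*ZC+19*T[:,2]; pre=g-70*T[:,2]
S=Slerp([0,1],R.concatenate([R0,R.from_matrix(T)]))
w=[(255,-430,265,0),(292,-370,300,.1),(330,-308,300,.25),(370,-240,290,.4),(410,-172,270,.55),(450,-110,225,.7),(490,-70,165,.85),(*pre,1)]
leg(p0,R0.as_matrix(),[(np.array(a[:3]),S(a[3]).as_matrix()) for a in w],-1)
```

```text
-1 [ 0.483 -0.332 -0.883  0.     0.     0.   ] max 0.883 -> [ 255 -430  265]
-1 [ 0.746 -0.468 -0.438  0.007  0.016 -0.013] max 0.746 -> [ 292 -370  300]
-1 [ 0.8   -0.419  0.098  0.011  0.023 -0.019] max 0.8 -> [ 330 -308  300]
-1 [ 0.852 -0.341  0.383  0.011  0.023 -0.019] max 0.852 -> [ 370 -240  290]
-1 [ 0.768 -0.193  0.638  0.011  0.023 -0.019] max 0.768 -> [ 410 -172  270]
-1 [ 0.464  0.025  0.975  0.011  0.023 -0.019] max 0.975 -> [ 450 -110  225]
-1 [ 0.01   0.287  0.99   0.011  0.023 -0.019] max 0.99 -> [490 -70 165]
-1 [-0.16   0.238  0.91   0.011  0.023 -0.019] max 0.91 -> [521.3 -29.3 108.5]
```

Call:
step_arm(series="-1 0.483 -0.332 -0.883 0 0 0;-1 0.483 -0.332 -0.883 0 0 0;-1 0.483 -0.332 -0.883 0 0 0;-1 0.483 -0.332 -0.883 0 0 0")

```text
time: 1.45
tool_pos: [255.2, -430.1, 265.4]
tcp_rot: [3.14, 0.0, 0.459]
contact_force: [0.3, 0.5, -0.7]
grip_width: 92.1
finger_force: 0.0
```

Call:
step_arm(series="-1 0.746 -0.468 -0.438 0.007 0.016 -0.013;-1 0.746 -0.468 -0.438 0.007 0.016 -0.013;-1 0.746 -0.468 -0.438 0.007 0.016 -0.013;-1 0.746 -0.468 -0.438 0.007 0.016 -0.013")

```text
time: 1.85
tool_pos: [291.5, -370.2, 298.9]
tcp_rot: [-3.1, -0.102, 0.538]
contact_force: [0.0, -0.4, -0.3]
grip_width: 92.2
finger_force: 0.0
```

Call:
step_arm(series="-1 0.8 -0.419 0.098 0.011 0.023 -0.019;-1 0.8 -0.419 0.098 0.011 0.023 -0.019;-1 0.8 -0.419 0.098 0.011 0.023 -0.019;-1 0.8 -0.419 0.098 0.011 0.023 -0.019")

```text
time: 2.25
tool_pos: [329.2, -309.1, 299.0]
tcp_rot: [-3.051, -0.253, 0.647]
contact_force: [-0.7, -0.2, -0.0]
grip_width: 91.9
finger_force: 0.0
```

Call:
step_arm(series="-1 0.852 -0.341 0.383 0.011 0.023 -0.019;-1 0.852 -0.341 0.383 0.011 0.023 -0.019;-1 0.852 -0.341 0.383 0.011 0.023 -0.019;-1 0.852 -0.341 0.383 0.011 0.023 -0.019")

```text
time: 2.65
tool_pos: [369.6, -241.3, 289.7]
tcp_rot: [-3.019, -0.409, 0.757]
contact_force: [0.1, -0.1, -0.0]
grip_width: 91.6
finger_force: 0.0
```

Call:
step_arm(series="-1 0.768 -0.193 0.638 0.011 0.023 -0.019;-1 0.768 -0.193 0.638 0.011 0.023 -0.019;-1 0.768 -0.193 0.638 0.011 0.023 -0.019;-1 0.768 -0.193 0.638 0.011 0.023 -0.019")

```text
time: 3.05
tool_pos: [410.0, -173.7, 269.9]
tcp_rot: [-3.004, -0.567, 0.87]
contact_force: [0.7, -0.6, -0.7]
grip_width: 91.7
finger_force: 0.0
```

```bash
python3 -c "
from h import *
np.set_printoptions(precision=3,suppress=True)
o=readout.get_obs();print(o['joint_positions'],o['tool_pos'],o['tcp_rot'])"
```

```text
[-0.977  0.239  1.619  0.495  1.601 -0.383] [ 409.962 -173.672  269.901] [-3.004 -0.567  0.87 ]
```

Call:
step_arm(series="-1 0.464 0.025 0.975 0.011 0.023 -0.019;-1 0.464 0.025 0.975 0.011 0.023 -0.019;-1 0.464 0.025 0.975 0.011 0.023 -0.019;-1 0.464 0.025 0.975 0.011 0.023 -0.019")

```text
time: 3.45
tool_pos: [450.5, -112.2, 224.9]
tcp_rot: [-3.01, -0.727, 0.995]
contact_force: [0.2, -1.3, 0.4]
grip_width: 91.9
finger_force: 0.0
```

Call:
step_arm(series="-1 0.01 0.287 0.99 0.011 0.023 -0.019;-1 0.01 0.287 0.99 0.011 0.023 -0.019;-1 0.01 0.287 0.99 0.011 0.023 -0.019;-1 0.01 0.287 0.99 0.011 0.023 -0.019")

```text
time: 3.85
tool_pos: [490.9, -72.9, 165.3]
tcp_rot: [-3.048, -0.885, 1.143]
contact_force: [-0.3, 0.1, -0.1]
grip_width: 91.3
finger_force: 0.0
```

```bash
python3 -c "
from h import *
np.set_printoptions(precision=3,suppress=True)
o=readout.get_obs();print(o['joint_positions'],o['tool_pos'],o['tcp_rot'])
T=tilt(np.radians(60)); g=O-30*YC+83*ZC+19*T[:,2]
leg(o['tool_pos'],R.from_euler('xyz',o['tcp_rot']).as_matrix(),[(g-70*T[:,2],T)],-1)
p=vision.capture('wrist');save(p,'w1')
for t in('clamp_grip','hinge_pin'):
  print(t,[(r['p'],r['position']) for r in models.pinpoint(p,t)[:2]])
np.save('mount.npy',p['mount']);print(p['mount'],p['fovy'],p['cx'],p['cy'])
"
```

```text
[-0.828  0.527  1.722  0.743  1.476 -0.749] [490.853 -72.948 165.271] [-3.048 -0.885  1.143]
-1 [-0.135  0.208  0.941  0.012  0.025 -0.02 ] max 0.941 -> [521.3 -29.3 108.5]
clamp_grip [(0.63, [335.2, 219.4]), (0.55, [325.2, 239.4])]
hinge_pin [(0.73, [312.2, 121.1])]
[[  -0.      -0.953   -0.303   80.993]
 [   1.      -0.001    0.001    0.94 ]
 [  -0.001   -0.303    0.953 -190.176]
 [   0.       0.       0.       1.   ]] 65.70646984690485 317.376287564113 234.4648962036711
```

View pics/w1.png

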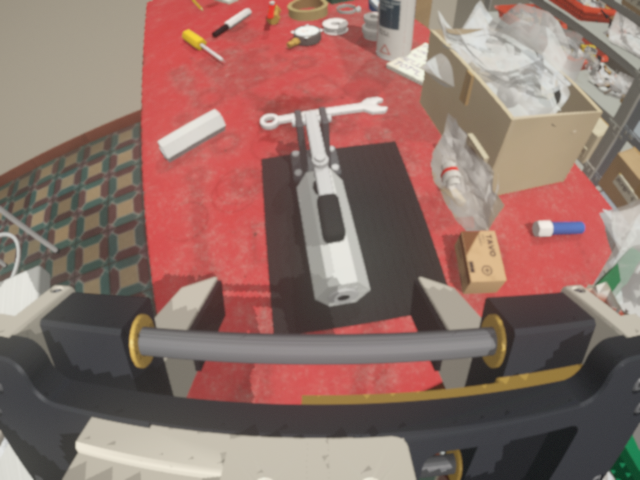

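The wrist view shows the handle at about (332,219), between the open fingers, with the bar beneath it.

```bash
cat >> h.py <<'E'
def wpt(p,uv,o,d=None):
    f=240/np.tan(np.radians(p["fovy"])/2); a=np.array([uv[0]-p["cx"],uv[1]-p["cy"]]); r=np.hypot(*a); th=r/f
    d=dep(p,uv) if d is None else d
    c=np.r_[a/r*np.tan(th)*d,d]; t=(np.array(p["mount"])@np.r_[c,1])[:3]
    return R.from_euler('xyz',o['tcp_rot']).apply(t)+o['tool_pos']
E
python3 -c "
from h import *
np.set_printoptions(precision=1,suppress=True)
o=readout.get_obs();p=vision.capture('wrist')
print('exp grip',O-30*YC+83*ZC)
for uv in((327,200),(332,219),(337,238),(343,298)):
  w=wpt(p,uv,o);print(uv,w,'clamp:',(w-O)@XC,(w-O)@YC)
"
```

```text
exp grip [531.   13.8  83. ]
(327, 200) [534.1  27.3  90.2] clamp: 0.12186454842183812 -16.173972802235912
(332, 219) [530.5   6.3  90.2] clamp: 1.1914825019394768 -37.42363323315772
(337, 238) [528.9  -8.7  82.8] clamp: 2.9112545554683624 -52.433277103930536
(343, 298) [522.6 -38.   23.1] clamp: 3.138171869391807 -82.38955419159032
```

Call:
step_arm(series="-1 -0.135 0.208 0.941 0.012 0.025 -0.02;-1 -0.135 0.208 0.941 0.012 0.025 -0.02;-1 -0.135 0.208 0.941 0.012 0.025 -0.02;-1 -0.135 0.208 0.941 0.012 0.025 -0.02")

```text
time: 4.45
tool_pos: [521.1, -28.0, 108.3]
tcp_rot: [3.14, -1.049, 1.35]
contact_force: [-0.2, -0.6, 0.1]
grip_width: 91.6
finger_force: 0.0
```

Call:
step_arm(series="-1 0 0 0.44 0 0 0;-1 0 0 0.87 0 0 0;-1 0 0 0.87 0 0 0;1 0 0 0.87 0 0 0;1 0 0 0.87 0 0 0;1 0 0 0.87 0 0 0;1 0 0 0.87 0 0 0;1 0 0 0.87 0 0 0;1 0 0 0.87 0 0 0;1 0 0 0.87 0 0 0;1 0 0 0.87 0 0 0")

```text
time: 5.55
tool_pos: [534.4, 31.4, 72.9]
tcp_rot: [3.14, -1.05, 1.351]
contact_force: [-0.1, -0.4, 0.2]
grip_width: 32.3
finger_force: 0.0
```

```bash
python3 -c "
from h import *
np.set_printoptions(precision=3,suppress=True)
o=readout.get_obs();print(o['joint_positions'],o['contact_force'],o['moment'],o['grip_width'])
A=R.from_euler('xyz',o['tcp_rot']); p0=o['tool_pos']; print('clamp',(p0-O)@XC,(p0-O)@YC)
for d in (5,10,15,20,25,30):
  Q=R.from_rotvec(-XC*np.radians(d)); print(rows(p0,o['tcp_rot'],PIN+Q.apply(p0-PIN),(Q*A).as_matrix()))
"
```

```text
[-0.659  0.773  1.761  0.931  1.371 -1.015] [-0.133 -0.357  0.171] [-0.478 -0.002 -0.012] 32.27030845560318
clamp -0.5008908284999162 -12.137696043064395
[ 0.113  0.    -0.071 -0.    -0.014 -0.   ]
[ 0.232  0.    -0.132 -0.    -0.028 -0.   ]
[ 0.356  0.    -0.182 -0.    -0.042 -0.   ]
[ 0.484  0.    -0.221 -0.    -0.056 -0.   ]
[ 0.615  0.    -0.249 -0.    -0.069 -0.   ]
[ 0.747  0.    -0.265 -0.    -0.083 -0.   ]
```

Call:
step_arm(series="1 0 0 0 0 0 0;1 0 0 0 0 0 0;1 0 0 0 0 0 0;1 0 0 0 0 0 0;1 0 0 0 0 0 0")

```text
time: 6.05
tool_pos: [534.3, 31.4, 72.9]
tcp_rot: [3.14, -1.05, 1.351]
contact_force: [0.3, -1.2, -0.5]
grip_width: 19.3
finger_force: 30.0
```

Call:
step_arm(series="1 0.113 0 -0.071 0 -0.014 0;1 0.232 0 -0.132 0 -0.028 0;1 0.232 0 -0.132 0 -0.028 0")

```text
time: 6.35
tool_pos: [534.4, 32.0, 96.5]
tcp_rot: [3.134, -0.87, 1.358]
contact_force: [-2.4, -1.3, -0.7]
grip_width: 19.4
finger_force: 30.0
```

Gripped and lifting cleanly. I'll carry on along the arc, now at 10°.

Call:
step_arm(series="1 0.113 0 -0.071 0 -0.014 0;1 0.232 0 -0.132 0 -0.028 0;1 0.356 0 -0.182 0 -0.042 0;1 0.484 0 -0.221 0 -0.056 0;1 0.615 0 -0.249 0 -0.069 0;1 0.747 0 -0.265 0 -0.083 0;1 0.747 0 -0.265 0 -0.083 0")

```text
time: 7.05
tool_pos: [539.7, 55.2, 155.6]
tcp_rot: [3.138, -0.351, 1.355]
contact_force: [0.5, -1.6, 0.3]
grip_width: 19.2
finger_force: 30.0
```

Call:
step_arm(series="1 0.113 0 -0.071 0 -0.014 0;1 0.232 0 -0.132 0 -0.028 0;1 0.356 0 -0.182 0 -0.042 0;1 0.484 0 -0.221 0 -0.056 0;1 0.615 0 -0.249 0 -0.069 0;1 0.747 0 -0.265 0 -0.083 0;1 0.747 0 -0.265 0 -0.083 0")

```text
time: 7.75
tool_pos: [550.1, 102.7, 193.6]
tcp_rot: [-3.141, 0.17, 1.354]
contact_force: [0.5, 0.1, 0.5]
grip_width: 19.2
finger_force: 30.0
```

```bash
cat > st.py <<'E'
from h import *
np.set_printoptions(precision=3,suppress=True)
o=readout.get_obs();print(o['joint_positions'],o['contact_force'],o['moment'],o['grip_width'])
A=R.from_euler('xyz',o['tcp_rot']); t=A.as_matrix()[:,2]; g=o['tool_pos']-19*t
d=g-PIN; print('clamp xyz of grasp',(g-O)@XC,(g-O)@YC,g[2],'phi',np.degrees(np.arctan2(d[2],-d@YC)),'r',np.hypot(d[2],d@YC),'tilt',np.degrees(np.arctan2(t@YC,-t[2])))
E
python3 st.py
```

```text
[ 0.147  0.458  1.36  -0.161  1.387  0.399] [0.476 0.101 0.484] [-0.123 -0.26   0.005] 19.182799124995267
clamp xyz of grasp -0.6845629810121494 64.1296091309767 212.32392171857902 phi 70.47072054687803 r 137.21796342735206 tilt -9.735813502392388
```

Call:
step_arm(series="1 0.113 0 -0.071 0 -0.014 0;1 0.232 0 -0.132 0 -0.028 0;1 0.356 0 -0.182 0 -0.042 0;1 0.484 0 -0.221 0 -0.056 0;1 0.615 0 -0.249 0 -0.069 0;1 0.747 0 -0.265 0 -0.083 0;1 0.747 0 -0.265 0 -0.083 0")

```text
time: 8.45
tool_pos: [563.4, 162.5, 202.0]
tcp_rot: [-3.135, 0.694, 1.356]
contact_force: [0.3, -0.0, -4.2]
grip_width: 19.5
finger_force: 30.0
```

```bash
python3 st.py
```

```text
[ 0.45   0.772  0.981 -0.542  1.827  0.645] [ 0.301 -0.028 -4.164] [ 0.681 -0.284  0.066] 19.501122925101512
clamp xyz of grasp -0.7450298172647548 134.2991823090944 216.58669148910997 phi 100.30928588748262 r 135.7786964287743 tilt -39.73938598350768
```

Call:
step_arm(series="1 0.113 0 -0.071 0 -0.014 0;1 0.19 0 -0.11 0 -0.023 0;1 0.19 0 -0.11 0 -0.023 0;-1 0.19 0 -0.11 0 -0.023 0;-1 0.19 0 -0.11 0 -0.023 0;-1 0.19 0 -0.11 0 -0.023 0;-1 0.19 0 -0.11 0 -0.023 0;-1 0.19 0 -0.11 0 -0.023 0;-1 0.19 0 -0.5 0 -0.023 0;-1 0.19 0 -0.9 0 -0.023 0;-1 0.19 0 -0.9 0 -0.023 0")

```text
time: 9.55
tool_pos: [576.9, 219.9, 254.2]
tcp_rot: [3.132, 0.83, 1.344]
contact_force: [0.5, -0.2, -0.6]
grip_width: 78.4
finger_force: 0.0
```

```bash
python3 st.py; python3 -c "
from h import *
p=vision.capture('scene');save(p,'scene1')
for t in('clamp_grip','bar_ports'):print([(r['p'],r['position'],ray(p,r['position'],dep(p,r['position']))) for r in models.pinpoint(p,t)[:2]])"
```

```text
[ 0.545  0.926  0.618 -0.68   2.124  0.559] [ 0.507 -0.219 -0.607] [ 0.45  -0.175 -0.009] 78.41791555502247
clamp xyz of grasp -0.20082047713376328 195.1413613350518 266.9919486030219 phi 114.83210595138654 r 202.736500316847 tilt -47.52866694807794
[(0.77, [318.2, 177.5], array([568.38458704, 216.38393494, 212.89197298]))]
[(0.71, [380.1, 221.4], array([522.4513821 ,  63.21029955,  41.01993456])), (0.62, [377.8, 331.5], array([413.70093804, 290.28593815,  28.10443674]))]
```

View pics/scene1.png

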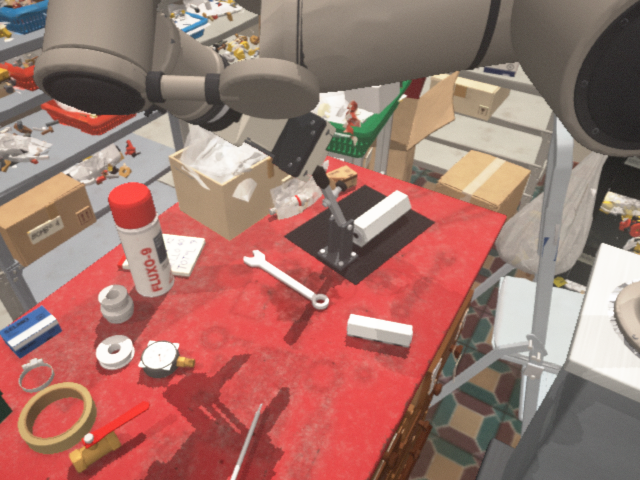

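The arm rests open at φ≈115° (handle at (325,177)), and the bar has not moved. Next I'll raise the tool, cross to the robot side and tilt it forward.

```bash
cat >> h.py <<'E'
def ftilt(b): # tool z = sin b XC - cos b Z, tool y=-YC
    z=np.sin(b)*XC-np.cos(b)*ZC; return np.c_[np.cross(-YC,z),-YC,z]
def cl(x,y,z): return O+x*XC+y*YC+z*ZC
E
python3 - <<'E'
from h import *
from scipy.spatial.transform import Slerp
np.set_printoptions(precision=3,suppress=True)
o=readout.get_obs(); p0=o["tool_pos"]; R0=R.from_euler('xyz',o["tcp_rot"]); T=ftilt(np.radians(28))
print((R0.inv()*R.from_matrix(T)).magnitude())
S=Slerp([0,1],R.concatenate([R0,R.from_matrix(T)]))
w=[(*(p0+[0,10,70]),0.1),(555,175,335,.3),(525,120,320,.5),(495,70,290,.7),(478,40,240,.85),(*cl(-62,-22,165),1),(*cl(-62,-22,90),1),(*cl(-62,-22,35),1),(*cl(-62,-22,11),1)]
leg(p0,R0.as_matrix(),[(np.array(a[:3]),S(a[3]).as_matrix()) for a in w],-1)
E
```

```text
1.9575223792446979
-1 [-0.567 -0.027 -0.678  0.005  0.016  0.026] max 0.678 -> [576.  227.4 320.2]
-1 [-0.65   0.001  0.33   0.009  0.033  0.052] max 0.65 -> [555 175 335]
-1 [-0.593  0.083  0.538  0.009  0.033  0.052] max 0.593 -> [525 120 320]
-1 [-0.564  0.21   0.557  0.009  0.033  0.052] max 0.564 -> [495  70 290]
-1 [-0.371  0.165  0.641  0.007  0.024  0.039] max 0.641 -> [478  40 240]
-1 [-0.363 -0.067  0.867  0.007  0.024  0.039] max 0.867 -> [472.2  35.2 165. ]
-1 [-0.44   0.     0.828 -0.     0.     0.   ] max 0.828 -> [472.2  35.2  90. ]
-1 [-0.323  0.     0.607 -0.     0.     0.   ] max 0.607 -> [472.2  35.2  35. ]
-1 [-0.141  0.     0.265 -0.     0.     0.   ] max 0.265 -> [472.2  35.2  11. ]
```

Call:
step_arm(series="-1 -0.567 -0.027 -0.678 0.005 0.016 0.026;-1 -0.567 -0.027 -0.678 0.005 0.016 0.026;-1 -0.567 -0.027 -0.678 0.005 0.016 0.026;-1 -0.567 -0.027 -0.678 0.005 0.016 0.026")

```text
time: 10.1
tool_pos: [576.2, 226.9, 320.6]
tcp_rot: [3.018, 0.724, 1.129]
contact_force: [0.2, -0.1, -0.8]
grip_width: 91.7
finger_force: 0.0
```

Call:
step_arm(series="0 -0.65 0 0.33 0.009 0.033 0.052;0 -0.65 0 0.33 0.009 0.033 0.052;0 -0.65 0 0.33 0.009 0.033 0.052;0 -0.65 0 0.33 0.009 0.033 0.052;0 -0.65 0 0.33 0.009 0.033 0.052")

```text
time: 10.6
tool_pos: [554.5, 174.9, 334.7]
tcp_rot: [2.885, 0.459, 0.793]
contact_force: [1.0, -0.4, -0.4]
grip_width: 56.4
finger_force: 0.0
```

Call:
step_arm(series="0 -0.593 0.083 0.538 0.009 0.033 0.052;0 -0.593 0.083 0.538 0.009 0.033 0.052;0 -0.593 0.083 0.538 0.009 0.033 0.052;0 -0.593 0.083 0.538 0.009 0.033 0.052;0 -0.593 0.083 0.538 0.009 0.033 0.052")

```text
time: 11.1
tool_pos: [525.0, 120.8, 320.0]
tcp_rot: [2.857, 0.17, 0.523]
contact_force: [-0.6, -0.5, -0.2]
grip_width: 45.9
finger_force: 0.0
```

Call:
step_arm(series="0 -0.564 0.21 0.557 0.009 0.033 0.052;0 -0.564 0.21 0.557 0.009 0.033 0.052;0 -0.564 0.21 0.557 0.009 0.033 0.052;0 -0.564 0.21 0.557 0.009 0.033 0.052;0 -0.564 0.21 0.557 0.009 0.033 0.052")

```text
time: 11.6
tool_pos: [495.8, 70.8, 290.5]
tcp_rot: [2.907, -0.117, 0.262]
contact_force: [0.0, 0.2, 0.2]
grip_width: 46.1
finger_force: 0.0
```

Call:
step_arm(series="0 -0.371 0.165 0.641 0.007 0.024 0.039;0 -0.371 0.165 0.641 0.007 0.024 0.039;0 -0.371 0.165 0.641 0.007 0.024 0.039;0 -0.371 0.165 0.641 0.007 0.024 0.039")

```text
time: 12.0
tool_pos: [479.8, 40.6, 241.5]
tcp_rot: [2.997, -0.314, 0.045]
contact_force: [-1.0, 0.2, 0.1]
grip_width: 45.9
finger_force: 0.0
```

Run:
```python
from h import *
np.set_printoptions(precision=3,suppress=True)
o=readout.get_obs(); print(o['joint_positions'])
T=ftilt(np.radians(28))
leg(o["tool_pos"],R.from_euler('xyz',o["tcp_rot"]).as_matrix(),[(cl(-62,-22,165),T),(cl(-62,-22,90),T)],0)
```

```text
[ 0.026  0.047  1.825 -0.169  0.959  1.651]
0 [-0.389 -0.063  0.88   0.006  0.025  0.041] max 0.88 -> [472.2  35.2 165. ]
0 [-0.44  -0.     0.828  0.     0.     0.   ] max 0.828 -> [472.2  35.2  90. ]
```

Call:
step_arm(series="0 -0.389 -0.063 0.88 0.006 0.025 0.041;0 -0.389 -0.063 0.88 0.006 0.025 0.041;0 -0.389 -0.063 0.88 0.006 0.025 0.041;0 -0.389 -0.063 0.88 0.006 0.025 0.041")

```text
time: 12.4
tool_pos: [472.0, 35.6, 164.0]
tcp_rot: [3.141, -0.49, -0.222]
contact_force: [0.3, -0.0, 0.7]
grip_width: 45.9
finger_force: 0.0
```

Call:
step_arm(series="0 -0.22 0 0.41 0 0 0;0 -0.44 0 0.828 0 0 0;0 -0.44 0 0.828 0 0 0")

```text
time: 12.7
tool_pos: [472.9, 37.3, 94.7]
tcp_rot: [3.133, -0.477, -0.222]
contact_force: [0.5, 0.5, 0.4]
grip_width: 45.9
finger_force: 0.0
```

Run:
```python
from h import *
np.set_printoptions(precision=3,suppress=True)
o=readout.get_obs(); print(o['joint_positions'])
T=ftilt(np.radians(28))
leg(o["tool_pos"],R.from_euler('xyz',o["tcp_rot"]).as_matrix(),[(cl(-62,-22,35),T),(cl(-62,-22,11),T)],0)
p=vision.capture("wrist");save(p,"w2")
for uv in((320,150),(320,180),(320,210)):
  w=wpt(p,uv,o);print(uv,w,'clamp:',(w-O)@XC,(w-O)@YC)
# bar cross-section from depth cloud
v,u=np.mgrid[60:400:2,100:540:2]
Pt=np.array([wpt(p,(a,b),o,p["depth"][b,a]) for a,b in zip(u.ravel(),v.ravel()) if p["depth"][b,a]>0])
X=(Pt-O)@XC;Y=(Pt-O)@YC;m=(abs(X)<50)&(abs(Y)<90)&(Pt[:,2]>40)&(Pt[:,2]<56)
r=cv2.minAreaRect(np.c_[X,Y][m].astype(np.float32));print(r,np.median(Pt[m,2]),m.sum())
```

```text
[-0.003  0.194  2.216 -0.392  0.287  2.144]
0 [-0.345  0.022  0.662  0.002  0.002 -0.   ] max 0.662 -> [472.2  35.2  35. ]
0 [-0.141 -0.     0.265  0.     0.     0.   ] max 0.265 -> [472.2  35.2  11. ]
(320, 150) [580.81    8.419   1.36 ] clamp: 49.83408494218588 -24.393310914659466
(320, 180) [539.479  18.698  47.755] clamp: 7.256217862543767 -23.382462075958564
(320, 210) [518.964  23.403  43.673] clamp: -13.790787723433144 -23.26707064868822
((0.6594104766845703, -10.579689025878906), (36.53782272338867, 141.54605102539062), 0.8031013011932373) 47.26369870448433 2200
```

View pics/w2.png

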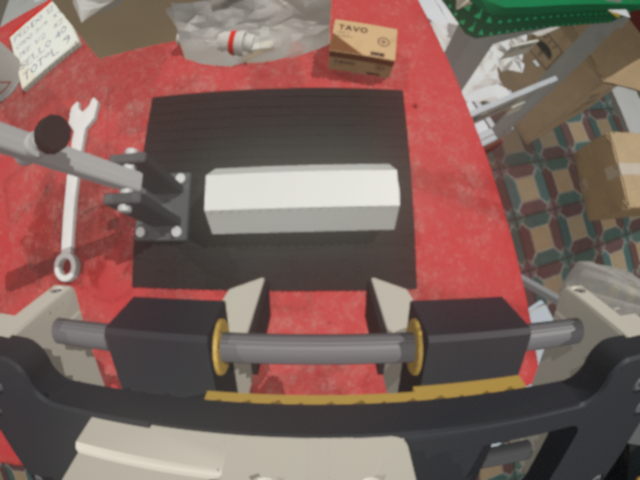

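The wrist view shows the bar clear and straight at (300,200), and the clamp arm open at left. q5 is near its limit at this tilt, so I'll reduce it to about 8°.

Run:
```python
from h import *
np.set_printoptions(precision=3,suppress=True)
o=readout.get_obs()
T=ftilt(np.radians(8))
leg(o["tool_pos"],R.from_euler('xyz',o["tcp_rot"]).as_matrix(),[(cl(-60,-22,60),T),(cl(-60,-22,9),T),(cl(-36,-22,9),T)],0)
```

```text
0 [-0.212  0.033  0.411  0.001 -0.055 -0.001] max 0.411 -> [474.1  34.7  60. ]
0 [-0.089 -0.     0.631  0.    -0.     0.   ] max 0.631 -> [474.1  34.7   9. ]
0 [ 0.297 -0.     0.042  0.    -0.     0.   ] max 0.297 -> [497.6  29.5   9. ]
```

Call:
step_arm(series="0 -0.212 0.033 0.411 0.001 -0.055 -0.001;0 -0.212 0.033 0.411 0.001 -0.055 -0.001;0 -0.212 0.033 0.411 0.001 -0.055 -0.001;0 -0.212 0.033 0.411 0.001 -0.055 -0.001;0 -0.212 0.033 0.411 0.001 -0.055 -0.001")

```text
time: 13.25
tool_pos: [473.5, 34.5, 61.1]
tcp_rot: [-3.14, -0.141, -0.22]
contact_force: [-0.4, -0.2, -0.2]
grip_width: 46.0
finger_force: 0.0
```

Call:
step_arm(series="0 -0.045 0 0.31 0 0 0;0 -0.085 0 0.6 0 0 0;0 -0.085 0 0.6 0 0 0;0 -0.085 0 0.6 0 0 0")

```text
time: 13.65
tool_pos: [471.3, 34.8, 11.9]
tcp_rot: [-3.141, -0.137, -0.22]
contact_force: [-0.2, 0.3, 0.9]
grip_width: 46.1
finger_force: 0.0
```

Run:
```python
from h import *
np.set_printoptions(precision=3,suppress=True)
o=readout.get_obs(); print(o['joint_positions'],o['contact_force'],[(o['tool_pos']-O)@a for a in(XC,YC,ZC)],o['tcp_rot'])
T=ftilt(np.radians(8)); p=o["tool_pos"]; M=R.from_euler('xyz',o["tcp_rot"]).as_matrix()
P0=cl(-36,-22,10); print(rows(p,o['tcp_rot'],P0,T))
e=R.from_matrix(T).as_euler('xyz')
for th in range(0,46,3):
  a=np.radians(150-th); d=46*np.array([np.cos(a)-np.cos(np.radians(150)),np.sin(a)-.5])
  print(th,rows(P0,e,P0+d[0]*XC+d[1]*ZC,T)[:3])
```

```text
[-0.074  0.437  2.015 -0.037  0.554  1.746] [-0.228  0.272  0.946] [np.float64(-62.74583182239281), np.float64(-22.55753412570558), np.float64(11.930146428660512)] [-3.141 -0.137 -0.22 ]
[ 0.328 -0.007  0.07  -0.     0.     0.   ]
0 [-0. -0.  0.]
3 [ 0.019 -0.    -0.023]
6 [ 0.039  0.    -0.045]
9 [ 0.061  0.    -0.067]
12 [ 0.084  0.    -0.086]
15 [ 0.107 -0.    -0.105]
18 [ 0.132  0.    -0.123]
21 [ 0.157  0.    -0.139]
24 [ 0.183  0.    -0.154]
27 [ 0.21   0.    -0.167]
30 [ 0.238  0.    -0.179]
33 [ 0.266  0.    -0.19 ]
36 [ 0.295 -0.    -0.199]
39 [ 0.324 -0.    -0.206]
42 [ 0.353 -0.    -0.212]
45 [ 0.383  0.    -0.217]
```

Call:
step_arm(series="0 0.16 -0.007 0.05 0 0 0;0 0.33 -0.007 0.07 0 0 0;0 0.33 -0.007 0.07 0 0 0;0 0.35 -0.007 0.07 0 0 0;0 0.37 -0.007 0.07 0 0 0;0 0.37 -0.007 0.07 0 0 0")

```text
time: 14.25
tool_pos: [500.9, 28.4, 10.1]
tcp_rot: [-3.141, -0.137, -0.221]
contact_force: [-0.4, 0.3, -0.5]
grip_width: 45.9
finger_force: 0.0
```

Call:
step_arm(series="0 0.02 0 0 0 0 0;0 0.05 0 -0.02 0 0 0;0 0.07 0 -0.045 0 0 0;0 0.09 0 -0.067 0 0 0;0 0.115 0 -0.086 0 0 0;0 0.14 0 -0.105 0 0 0")

```text
time: 14.85
tool_pos: [510.9, 26.1, 19.7]
tcp_rot: [-3.141, -0.136, -0.221]
contact_force: [-1.0, 0.5, 0.0]
grip_width: 45.6
finger_force: 0.0
```

```bash
cat > sec.py <<'E'
from h import *
np.set_printoptions(precision=1,suppress=True)
o=readout.get_obs();print('F',o['contact_force'],'tcp',[round((o['tool_pos']-O)@a,1) for a in(XC,YC,ZC)])
p=vision.capture("wrist")
v,u=np.mgrid[40:300:3,150:480:3]
Pt=np.array([wpt(p,(a,b),o,p["depth"][b,a]) for a,b in zip(u.ravel(),v.ravel()) if p["depth"][b,a]>0])
X=(Pt-O)@XC;Y=(Pt-O)@YC;Z=Pt[:,2]
for y0 in(-45,0,40):
    m=(abs(Y-y0)<12)&(X>-60)&(X<115)
    print(y0,[(k,round(float(np.median(Z[m&(abs(X-k)<3)])))) for k in range(-40,112,6) if (m&(abs(X-k)<3)).any()])
E
python3 sec.py
```

```text
F [-1.   0.5  0. ] tcp [np.float64(-22.3), np.float64(-22.4), np.float64(19.7)]
-45 [(-40, 1), (-34, 2), (-28, 50), (-22, 31), (-16, 57), (-10, 47), (-4, 47), (2, 48), (8, 47), (14, 47), (20, 39), (26, 28), (32, 1), (38, 1), (44, 1), (50, 1), (56, 1), (62, 1), (68, 1), (74, 1), (80, 1), (86, 1), (92, 1), (98, 1), (104, 1), (110, 2)]
0 [(-40, 1), (-34, 2), (-22, 34), (-16, 60), (-10, 48), (-4, 48), (2, 47), (8, 47), (14, 46), (20, 37), (26, 27), (32, 1), (38, 1), (44, 1), (50, 1), (56, 1), (62, 1), (68, 1), (74, 1), (80, 1), (86, 1), (92, 1), (98, 1), (104, 1), (110, 1)]
40 [(-40, 1), (-34, 1), (-28, 25), (-22, 33), (-16, 43), (-10, 47), (-4, 47), (2, 48), (8, 48), (14, 46), (20, 36), (26, 26), (32, 1), (38, 1), (44, 1), (50, 1), (56, 1), (62, 1), (68, 2), (74, 1), (80, 1), (86, 1), (92, 1), (98, 1), (104, 1), (110, 1)]
```

```bash
python3 -c "
from h import *
p=vision.capture('wrist');cv2.imwrite('pics/w3.png',cv2.resize(p['frame'][100:340,150:470,::-1],(800,600)))"
```

```text
(no output)
```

View pics/w3.png

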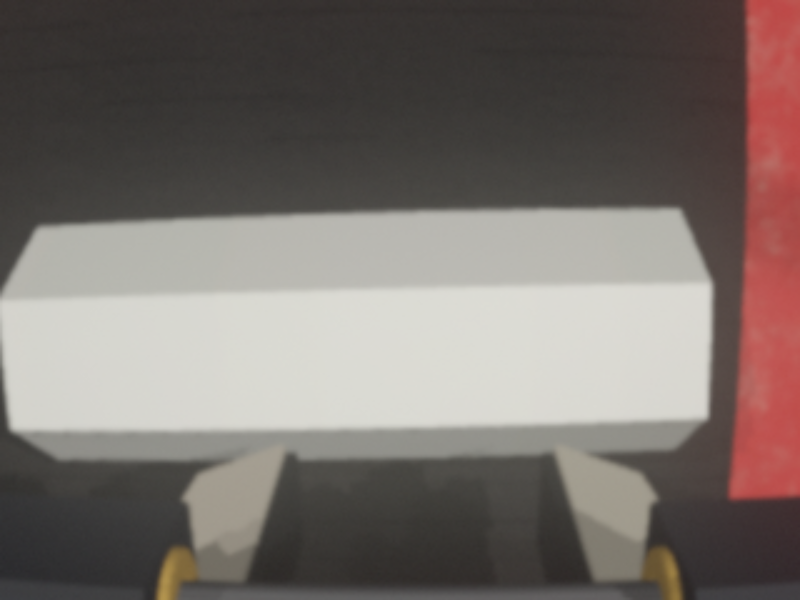

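The crop shows the fingertips at the bar's near corner, at about (285,450) and (557,450), but they aren't pressing yet. I'll drop a little, press forward until there is force, then rise.

Call:
step_arm(series="0 -0.06 0 0 0 0 0;0 -0.06 0 0.09 0 0 0;0 -0.02 0 0.09 0 0 0;0 0.01 0 0.09 0 0 0;0 0.01 0 0.09 0 0 0")

```text
time: 15.45
tool_pos: [512.4, 25.7, 12.3]
tcp_rot: [-3.141, -0.136, -0.221]
contact_force: [-1.3, 0.3, 0.3]
grip_width: 45.8
finger_force: 0.6
```

Call:
step_arm(series="0 0.025 0 0 0 0 0;0 0.05 0 0 0 0 0;0 0.05 0 0 0 0 0")

```text
time: 15.75
tool_pos: [516.3, 25.0, 13.5]
tcp_rot: [-3.141, -0.136, -0.221]
contact_force: [-4.4, 1.3, 5.4]
grip_width: 45.9
finger_force: 3.7
```

Call:
step_arm(series="0 0.02 0 -0.023 0 0 0;0 0.045 0 -0.05 0 0 0;0 0.07 0 -0.075 0 0 0;0 0.095 0 -0.1 0 0 0;0 0.12 0 -0.12 0 0 0;0 0.12 0 -0.12 0 0 0")

```text
time: 16.35
tool_pos: [525.0, 23.0, 24.2]
tcp_rot: [-3.141, -0.138, -0.221]
contact_force: [0.2, -0.1, -0.1]
grip_width: 45.7
finger_force: 0.0
```

```bash
python3 sec.py
```

```text
F [ 0.2 -0.1 -0.1] tcp [np.float64(-7.8), np.float64(-22.4), np.float64(24.2)]
-45 [(-16, 37), (-10, 47), (-4, 54), (2, 48), (8, 48), (14, 47), (20, 40), (26, 27), (32, 1), (38, 1), (44, 1), (50, 1), (56, 1), (62, 1), (68, 2), (74, 1), (80, 1), (86, 1), (92, 1), (98, 1), (104, 1), (110, 1)]
0 [(-16, 41), (-10, 47), (-4, 61), (2, 47), (8, 47), (14, 46), (20, 38), (26, 26), (32, 1), (38, 1), (44, 1), (50, 1), (56, 1), (62, 1), (68, 1), (74, 1), (80, 1), (86, 1), (92, 1), (98, 1), (104, 1), (110, 1)]
40 [(-16, 43), (-10, 47), (-4, 47), (2, 48), (8, 47), (14, 46), (20, 36), (26, 25), (32, 1), (38, 2), (44, 1), (50, 1), (56, 2), (62, 1), (68, 2), (74, 1), (80, 1), (86, 2), (92, 1), (98, 1), (104, 1), (110, 1)]
```

The fingers draw back when open, so the half-open tips were riding above the corner rather than pressing it. The bar hasn't moved. I'll retreat, shut the fingers so the TCP is the true tip, and repeat.

Run:
```python
from h import *
np.set_printoptions(precision=3,suppress=True)
o=readout.get_obs()
T=ftilt(np.radians(8)); M=R.from_euler('xyz',o["tcp_rot"]).as_matrix()
leg(o["tool_pos"],M,[(o["tool_pos"]+[0,0,25],M),(cl(-58,-18,55),T),(cl(-58,-18,14),T)],1)
```

```text
1 [ 0.043 -0.    -0.31  -0.    -0.    -0.   ] max 0.31 -> [524.7  23.   49. ]
1 [-0.607 -0.054 -0.159 -0.     0.    -0.   ] max 0.607 -> [477.   38.2  55. ]
1 [-0.071 -0.     0.508  0.    -0.     0.   ] max 0.508 -> [477.   38.2  14. ]
```

Call:
step_arm(series="0 0.04 0 -0.31 0 0 0;0 0.04 0 -0.31 0 0 0;1 -0.56 -0.054 -0.46 0 0 0;1 -0.56 -0.054 -0.46 0 0 0;1 -0.56 -0.054 -0.46 0 0 0;1 -0.56 -0.054 -0.46 0 0 0;1 -0.56 -0.054 -0.46 0 0 0;1 -0.56 -0.054 -0.46 0 0 0;1 -0.56 -0.054 -0.46 0 0 0;1 -0.56 -0.054 -0.46 0 0 0;1 -0.56 -0.054 -0.46 0 0 0")

```text
time: 17.5
tool_pos: [477.2, 38.1, 54.2]
tcp_rot: [-3.141, -0.136, -0.221]
contact_force: [0.4, 0.2, 0.4]
grip_width: 0.2
finger_force: 0.0
```

Call:
step_arm(series="1 -0.04 0 0.25 0 0 0;1 -0.071 0 0.5 0 0 0;1 -0.071 0 0.5 0 0 0;1 -0.071 0 0.5 0 0 0")

```text
time: 17.9
tool_pos: [476.9, 38.2, 13.9]
tcp_rot: [-3.141, -0.136, -0.221]
contact_force: [-0.1, -0.4, -0.9]
grip_width: 0.4
finger_force: 0.0
```

```bash
python3 sec.py
python3 - <<'E'
from h import *
np.set_printoptions(precision=3,suppress=True)
o=readout.get_obs()
p=vision.capture("wrist"); save(p,"w4")
print(o['joint_positions'],rows(o['tool_pos'],o['tcp_rot'],cl(-42,-18,11),ftilt(np.radians(8))))
# finger tip check: project TCP in tool coords to wrist picture
E
```

```text
F [-0.1 -0.4 -0.9] tcp [np.float64(-58.1), np.float64(-18.0), np.float64(13.9)]
-45 [(-40, 1), (-34, 1), (-28, 1), (-22, 31), (-16, 41), (-10, 47), (-4, 48), (2, 47), (8, 47), (14, 47), (20, 40), (26, 30), (32, 1), (38, 2), (44, 1), (50, 1), (56, 1), (62, 1), (68, 1), (74, 1)]
0 [(-40, 1), (-34, 1), (-28, 1), (-22, 31), (-16, 42), (-10, 48), (-4, 48), (2, 47), (8, 47), (14, 47), (20, 38), (26, 28), (32, 1), (38, 2), (44, 1), (50, 1), (56, 1), (62, 1), (68, 2), (74, 1)]
40 [(-40, 1), (-34, 1), (-28, 26), (-22, 32), (-16, 44), (-10, 48), (-4, 47), (2, 48), (8, 47), (14, 46), (20, 36), (26, 28), (32, 1), (38, 1), (44, 1), (50, 1), (56, 1), (62, 1), (68, 1), (74, 1), (80, 2)]
[-0.065  0.44   1.996 -0.038  0.57   1.758] [ 0.188  0.001  0.069 -0.     0.    -0.   ]
```

View pics/w4.png

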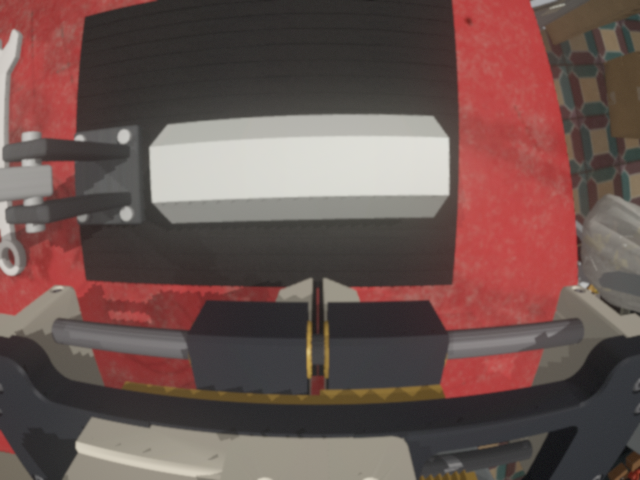

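The fingers are shut at (318,290), in front of the bar. Now the push.

Call:
step_arm(series="1 0.1 0 0.035 0 0 0;1 0.19 0 0.07 0 0 0;1 0.22 0 0.074 0 0 0;1 0.25 0 0.078 0 0 0;1 0.28 0 0.082 0 0 0;1 0.28 0 0.082 0 0 0")

```text
time: 18.6
tool_pos: [499.7, 33.1, 10.4]
tcp_rot: [-3.141, -0.137, -0.221]
contact_force: [-0.0, 0.0, 0.7]
grip_width: 0.6
finger_force: 0.0
```

Call:
step_arm(series="1 0.02 0 0 0 0 0;1 0.04 0 0 0 0 0;1 0.04 0 0 0 0 0")

```text
time: 18.9
tool_pos: [502.7, 32.4, 10.9]
tcp_rot: [-3.141, -0.137, -0.221]
contact_force: [-0.3, -0.2, 1.0]
grip_width: 0.5
finger_force: 0.0
```

Call:
step_arm(series="1 0.02 0 0 0 0 0;1 0.04 0 0 0 0 0;1 0.04 0 0 0 0 0")

```text
time: 19.2
tool_pos: [505.9, 31.7, 11.3]
tcp_rot: [-3.141, -0.137, -0.221]
contact_force: [0.4, -0.1, -0.4]
grip_width: 0.3
finger_force: 0.0
```

Call:
step_arm(series="1 0.025 0 0 0 0 0;1 0.05 0 0 0 0 0;1 0.05 0 0 0 0 0")

```text
time: 19.5
tool_pos: [509.9, 30.8, 11.9]
tcp_rot: [-3.141, -0.137, -0.221]
contact_force: [-0.5, -0.5, -0.1]
grip_width: 0.5
finger_force: 0.0
```

Call:
step_arm(series="1 0.025 0 0 0 0 0;1 0.05 0 0 0 0 0;1 0.05 0 0 0 0 0")

```text
time: 19.8
tool_pos: [513.2, 30.0, 12.2]
tcp_rot: [-3.141, -0.136, -0.221]
contact_force: [-0.4, -0.6, 0.0]
grip_width: 0.3
finger_force: 0.4
```

Call:
step_arm(series="1 0.03 0 -0.02 0 0 0;1 0.05 0 -0.045 0 0 0;1 0.07 0 -0.067 0 0 0;1 0.095 0 -0.086 0 0 0;1 0.12 0 -0.105 0 0 0")

```text
time: 20.3
tool_pos: [522.0, 28.1, 22.3]
tcp_rot: [-3.141, -0.137, -0.221]
contact_force: [0.2, -0.5, 0.2]
grip_width: -0.1
finger_force: 0.0
```

```bash
python3 sec.py
```

```text
F [ 0.2 -0.5  0.2] tcp [np.float64(-11.9), np.float64(-18.0), np.float64(22.3)]
-45 [(-34, 2), (-22, 29), (-16, 42), (-10, 48), (-4, 48), (2, 48), (8, 48), (14, 47), (20, 39), (26, 27), (32, 1), (38, 1), (44, 1), (50, 1), (56, 1), (62, 1), (68, 1), (74, 1), (80, 1), (86, 1), (92, 1), (98, 1), (104, 1), (110, 1)]
0 [(-22, 34), (-16, 42), (-10, 48), (-4, 48), (2, 48), (8, 47), (14, 47), (20, 37), (26, 26), (32, 1), (38, 2), (44, 1), (50, 1), (56, 1), (62, 1), (68, 1), (74, 1), (80, 1), (86, 2), (92, 1), (98, 2), (104, 1), (110, 2)]
40 [(-28, 26), (-22, 34), (-16, 43), (-10, 47), (-4, 47), (2, 47), (8, 48), (14, 46), (20, 35), (26, 2), (32, 1), (38, 1), (44, 1), (50, 1), (56, 1), (62, 1), (68, 1), (74, 1), (80, 1), (86, 1), (92, 1), (98, 2), (104, 1), (110, 1)]
```

Run:
```python
from h import *
o=readout.get_obs()
p=vision.capture("scene"); im=p["frame"][:,:,::-1].copy()
u,v,_=proj(p,o["tool_pos"]); print(u,v)
c=im[150:290,280:460]; c=cv2.resize(c,(800,622))[:600]
s=800/180
def mk(X,col):
    a,b,_=proj(p,X); cv2.circle(c,(int((a-280)*s),int((b-150)*s)),4,col,1)
mk(o["tool_pos"],(0,0,255))
for y in(-84,63):
  for x,z in((-26.6,26),(-13,49),(13,49),(26.6,26)): mk(cl(x,y,z),(255,0,0))
cv2.imwrite("pics/s3.png",c)
```

```text
387.15943543270225 219.01846771638913
```

View pics/s3.png

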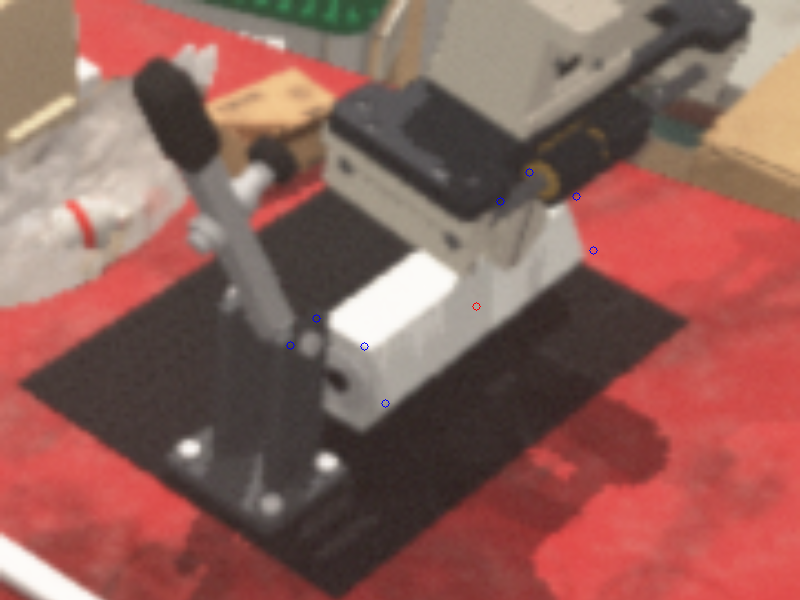

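Run:
```python
from h import *
np.set_printoptions(precision=0,suppress=True)
o=readout.get_obs(); p=vision.capture("wrist"); A=R.from_euler('xyz',o['tcp_rot'])
for v in range(230,320,6):
    print(v,[ (lambda w:(A.inv().apply(w-o['tool_pos']).round().astype(int).tolist(), [int((w-O)@XC),int((w-O)@YC),int(w[2])]))(wpt(p,(u,v),o)) for u in(300,338)])
t=np.array(p['mount']); q=np.linalg.inv(t)@np.r_[0,0,0,1]; f=240/np.tan(np.radians(p["fovy"])/2)
th=np.arctan2(np.hypot(q[0],q[1]),q[2]); print("TCP px",p['cx']+f*th*q[0]/np.hypot(q[0],q[1]),p['cy']+f*th*q[1]/np.hypot(q[0],q[1]))
cv2.imwrite("pics/w5.png",cv2.resize(p['frame'][150:390,160:480,::-1],(800,600)))
```

```text
230 [([31, -7, -17], [16, -10, 43]), ([31, 11, -18], [16, -28, 44])]
236 [([29, -7, -21], [14, -10, 47]), ([29, 11, -21], [14, -28, 47])]
242 [([26, -7, -22], [11, -10, 47]), ([26, 11, -22], [11, -28, 47])]
248 [([23, -7, -22], [8, -10, 47]), ([23, 11, -22], [8, -28, 47])]
254 [([20, -7, -23], [5, -10, 47]), ([20, 11, -23], [5, -28, 47])]
260 [([18, -7, -23], [2, -10, 47]), ([17, 11, -23], [2, -28, 47])]
266 [([14, -7, -23], [0, -10, 47]), ([15, 11, -23], [0, -28, 47])]
272 [([12, -7, -24], [-3, -10, 47]), ([12, 11, -24], [-3, -28, 47])]
278 [([9, -8, -24], [-6, -10, 47]), ([9, 11, -24], [-6, -28, 47])]
284 [([12, -7, -37], [-5, -11, 61]), ([11, 10, -37], [-5, -28, 60])]
290 [([11, -7, -43], [-6, -11, 66]), ([11, 10, -43], [-6, -27, 66])]
296 [([11, -6, -49], [-7, -11, 72]), ([12, 10, -50], [-6, -27, 73])]
302 [([37, -4, -102], [10, -14, 128]), ([37, 6, -101], [10, -24, 127])]
308 [([37, -3, -106], [10, -14, 132]), ([37, 6, -105], [10, -24, 131])]
314 [([37, -3, -108], [9, -14, 134]), ([37, 6, -108], [9, -24, 134])]
TCP px 315.7864321623876 274.0562405032274
```

View pics/w5.png

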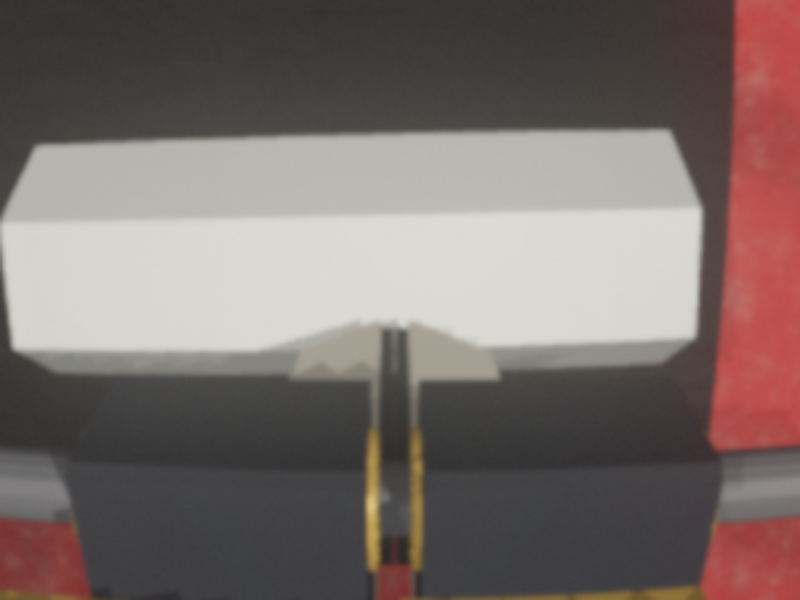

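Comparing pictures and depths, the finger ends lie about 29 mm short of the reported TCP. The visible front face stops near tool z ≈ -31, and the earlier contact forces agree. So the fingers have been above the bar's corner all along, and the tool must go about 29 mm lower.

Run:
```python
from h import *
np.set_printoptions(precision=3,suppress=True)
o=readout.get_obs()
T=ftilt(np.radians(8)); M=R.from_euler('xyz',o["tcp_rot"]).as_matrix()
leg(o["tool_pos"],M,[(cl(-64,-28,32),T),(cl(-64,-28,2),T),(cl(-64,-28,-16),T),(cl(-40,-28,-16),T)],1)
```

```text
1 [-0.626  0.125 -0.211 -0.     0.    -0.   ] max 0.626 -> [468.9  29.7  32. ]
1 [-0.052 -0.     0.371  0.    -0.     0.   ] max 0.371 -> [468.9  29.7   2. ]
1 [-0.031 -0.     0.223  0.    -0.     0.   ] max 0.223 -> [468.9  29.7 -16. ]
1 [ 0.297  0.     0.042  0.    -0.     0.   ] max 0.297 -> [492.4  24.5 -16. ]
```

Call:
step_arm(series="1 0 0 -0.2 0 0 0;1 -0.626 0.125 -0.211 0 0 0;1 -0.626 0.125 -0.211 0 0 0;1 -0.626 0.125 -0.211 0 0 0")

```text
time: 20.85
tool_pos: [467.2, 29.9, 31.6]
tcp_rot: [-3.141, -0.135, -0.221]
contact_force: [0.0, 0.2, 0.1]
grip_width: 0.7
finger_force: 0.0
```

Call:
step_arm(series="1 -0.025 0 0.18 0 0 0;1 -0.052 0 0.371 0 0 0;1 -0.052 0 0.371 0 0 0")

```text
time: 21.15
tool_pos: [468.9, 29.7, 0.8]
tcp_rot: [-3.141, -0.135, -0.221]
contact_force: [-0.3, 0.7, 0.3]
grip_width: 0.5
finger_force: 0.0
```

Call:
step_arm(series="1 -0.015 0 0.1 0 0 0;1 -0.025 0 0.16 0 0 0;1 -0.025 0 0.16 0 0 0")

```text
time: 21.45
tool_pos: [468.3, 29.9, -11.4]
tcp_rot: [-3.141, -0.136, -0.221]
contact_force: [0.4, 0.1, -0.9]
grip_width: 0.5
finger_force: 0.0
```

TCP is at z=-11 with no contact, so the offset is confirmed. Pushing forward now.

Call:
step_arm(series="1 0.18 0 0.05 0 0 0;1 0.35 0 0.08 0 0 0;1 0.37 0 0.08 0 0 0;1 0.39 0 0.08 0 0 0;1 0.39 0 0.08 0 0 0")

```text
time: 21.95
tool_pos: [498.8, 23.0, -13.1]
tcp_rot: [-3.141, -0.136, -0.221]
contact_force: [0.2, 0.0, -0.5]
grip_width: 0.3
finger_force: 0.0
```

Call:
step_arm(series="1 0.025 0 0 0 0 0;1 0.05 0 0 0 0 0;1 0.05 0 0 0 0 0")

```text
time: 22.25
tool_pos: [501.8, 22.2, -13.0]
tcp_rot: [3.142, -0.134, -0.221]
contact_force: [-4.9, 0.8, 1.9]
grip_width: 0.4
finger_force: 2.3
```

Contact, at 5 N. Now I'll rise while pushing.

Call:
step_arm(series="1 0.019 0 -0.023 0 0 0;1 0.039 0 -0.045 0 0 0;1 0.061 0 -0.067 0 0 0;1 0.084 0 -0.086 0 0 0;1 0.107 0 -0.105 0 0 0")

```text
time: 22.75
tool_pos: [511.1, 20.4, -2.7]
tcp_rot: [-3.141, -0.138, -0.221]
contact_force: [-2.3, 0.7, 0.4]
grip_width: 0.5
finger_force: 0.7
```

```bash
python3 sec.py
```

```text
F [-2.3  0.7  0.4] tcp [np.float64(-20.8), np.float64(-27.9), np.float64(-2.7)]
-45 [(-34, 1), (-28, 1), (-22, 1), (-16, 43), (-10, 39), (-4, 45), (2, 50), (8, 53), (14, 51), (20, 49), (26, 47), (32, 42), (38, 2), (44, 1), (50, 1), (56, 1), (62, 1), (68, 2), (74, 1), (80, 1), (86, 2), (92, 1), (98, 1), (104, 1), (110, 1)]
0 [(-34, 2), (-28, 1), (-16, 37), (-10, 41), (-4, 46), (2, 52), (8, 52), (14, 50), (20, 48), (26, 46), (32, 36), (38, 1), (44, 1), (50, 1), (56, 1), (62, 1), (68, 2), (74, 1), (80, 1), (86, 1), (92, 1), (98, 2), (104, 1), (110, 2)]
40 [(-34, 2), (-28, 1), (-16, 38), (-10, 42), (-4, 47), (2, 52), (8, 52), (14, 50), (20, 48), (26, 46), (32, 30), (38, 1), (44, 1), (50, 1), (56, 1), (62, 1), (68, 2), (74, 1), (80, 1), (86, 1), (92, 1), (98, 1), (104, 1), (110, 1)]
```

It's tipping as intended, about 18° so far. Continuing over the edge.

Call:
step_arm(series="1 0.025 0 -0.018 0 0 0;1 0.05 0 -0.034 0 0 0;1 0.076 0 -0.049 0 0 0;1 0.103 0 -0.062 0 0 0;1 0.13 0 -0.074 0 0 0;1 0.16 0 -0.085 0 0 0;1 0.16 0 -0.085 0 0 0;1 0.16 0 -0.085 0 0 0")

```text
time: 23.6
tool_pos: [521.8, 17.8, 5.3]
tcp_rot: [-3.141, -0.136, -0.221]
contact_force: [0.0, 0.4, -0.2]
grip_width: 0.2
finger_force: 0.0
```

```bash
python3 sec.py
```

```text
F [ 0.   0.4 -0.2] tcp [np.float64(-9.8), np.float64(-28.1), np.float64(5.3)]
-45 [(-28, 1), (-22, 2), (-16, 1), (-10, 1), (-4, 48), (2, 27), (8, 34), (14, 43), (20, 48), (26, 48), (32, 47), (38, 47), (44, 46), (50, 37), (56, 27), (62, 1), (68, 1), (74, 1), (80, 1), (86, 1), (92, 1), (98, 1), (104, 1), (110, 1)]
0 [(-28, 1), (-22, 2), (-16, 1), (-10, 1), (-4, 1), (2, 27), (8, 36), (14, 46), (20, 48), (26, 48), (32, 47), (38, 48), (44, 44), (50, 33), (56, 2), (62, 1), (68, 2), (74, 1), (80, 1), (86, 1), (92, 1), (98, 2), (104, 1), (110, 2)]
40 [(-28, 1), (-22, 1), (-16, 1), (-10, 1), (-4, 1), (2, 30), (8, 39), (14, 47), (20, 48), (26, 48), (32, 48), (38, 47), (44, 42), (50, 31), (56, 2), (62, 1), (68, 2), (74, 1), (80, 1), (86, 1), (92, 1), (98, 1), (104, 1), (110, 1)]
```

One flat is done. I'll drop and push again, shifted on.

Call:
step_arm(series="1 -0.05 0 0.05 0 0 0;1 -0.06 0 0.15 0 0 0;1 -0.06 0 0.225 0 0 0;1 -0.03 0 0.23 0 0 0;1 0.02 0 0.235 0 0 0;1 0.05 0 0.24 0 0 0;1 0.05 0 0.24 0 0 0")

```text
time: 24.35
tool_pos: [528.1, 16.4, -13.2]
tcp_rot: [-3.141, -0.136, -0.221]
contact_force: [-1.7, -0.4, -0.2]
grip_width: 0.9
finger_force: 0.9
```

Call:
step_arm(series="1 0.025 0 0 0 0 0;1 0.05 0 0 0 0 0;1 0.05 0 0 0 0 0")

```text
time: 24.65
tool_pos: [531.9, 15.5, -12.6]
tcp_rot: [-3.141, -0.136, -0.221]
contact_force: [-4.2, 0.3, 1.1]
grip_width: 0.5
finger_force: 2.0
```

Call:
step_arm(series="1 0.019 0 -0.023 0 0 0;1 0.039 0 -0.045 0 0 0;1 0.061 0 -0.067 0 0 0;1 0.084 0 -0.086 0 0 0;1 0.107 0 -0.105 0 0 0")

```text
time: 25.15
tool_pos: [540.1, 13.9, -2.6]
tcp_rot: [-3.141, -0.138, -0.221]
contact_force: [-1.1, -0.3, 1.0]
grip_width: 0.6
finger_force: 0.7
```

Call:
step_arm(series="1 0.025 0 -0.018 0 0 0;1 0.05 0 -0.034 0 0 0;1 0.076 0 -0.049 0 0 0;1 0.103 0 -0.062 0 0 0;1 0.13 0 -0.074 0 0 0;1 0.16 0 -0.085 0 0 0;1 0.16 0 -0.085 0 0 0;1 0.16 0 -0.085 0 0 0")

```text
time: 25.95
tool_pos: [550.7, 11.3, 5.3]
tcp_rot: [-3.141, -0.136, -0.221]
contact_force: [-0.1, 0.2, -0.3]
grip_width: 0.3
finger_force: 0.0
```

```bash
python3 sec.py
```

```text
F [-0.1  0.2 -0.3] tcp [np.float64(19.8), np.float64(-28.1), np.float64(5.3)]
-45 [(2, 1), (8, 2), (14, 1), (20, 1), (26, 46), (32, 2), (38, 31), (44, 41), (50, 48), (56, 49), (62, 49), (68, 48), (74, 47), (80, 39), (86, 27), (92, 1), (98, 1), (104, 1), (110, 1)]
0 [(2, 1), (8, 1), (14, 1), (20, 1), (26, 1), (32, 28), (38, 36), (44, 45), (50, 49), (56, 49), (62, 49), (68, 48), (74, 46), (80, 36), (86, 26), (92, 1), (98, 2), (104, 1), (110, 1)]
40 [(2, 1), (8, 1), (14, 1), (20, 1), (26, 1), (32, 29), (38, 37), (44, 47), (50, 49), (56, 49), (62, 49), (68, 48), (74, 43), (80, 32), (86, 2), (92, 1), (98, 2), (104, 1), (110, 2)]
```

The second flat is done and the axis is at x≈59 mm. I'll retreat and check.

Call:
step_arm(series="1 -0.3 0 -0.05 0 0 0;1 -0.7 0 -0.3 0 0 0;1 -0.7 0 -0.9 0 0 0;1 -0.7 0 -0.9 0 0 0;1 -0.7 0 -0.9 0 0 0")

```text
time: 26.5
tool_pos: [487.8, 25.7, 70.3]
tcp_rot: [-3.141, -0.139, -0.221]
contact_force: [-0.4, -0.3, 0.4]
grip_width: 0.7
finger_force: 0.0
```

```bash
python3 sec.py
python3 - <<'E'
from h import *
p=vision.capture('wrist');save(p,'w6')
o=readout.get_obs()
for r in models.pinpoint(p,'ports_mid')[:2]: print(r, wpt(p,r['position'],o))
E
```

```text
F [-0.4 -0.3  0.4] tcp [np.float64(-44.7), np.float64(-27.9), np.float64(70.3)]
-45 [(-40, 112), (-34, 2), (-28, 1), (-22, 1), (-16, 1), (-10, 1), (-4, 1), (2, 1), (8, 1), (14, 1), (20, 1), (26, 1), (32, 2), (38, 31), (44, 42), (50, 48), (56, 48), (62, 48), (68, 48), (74, 47), (80, 35), (86, 25), (98, 2), (104, 1), (110, 1)]
0 [(-40, 1), (-34, 1), (-28, 1), (-22, 1), (-16, 1), (-10, 1), (-4, 1), (2, 1), (8, 1), (14, 1), (20, 1), (26, 2), (32, 26), (38, 36), (44, 46), (50, 48), (56, 48), (62, 48), (68, 48), (74, 44), (80, 33), (86, 27), (92, 1), (98, 1), (104, 1), (110, 1)]
40 [(-40, 1), (-34, 1), (-28, 1), (-22, 2), (-16, 1), (-10, 2), (-4, 2), (2, 1), (8, 1), (14, 1), (20, 1), (26, 1), (32, 27), (38, 39), (44, 47), (50, 48), (56, 48), (62, 49), (68, 48), (74, 40), (80, 29), (92, 1), (98, 1), (104, 1), (110, 2)]
{'position': [281.0, 91.8], 'p': 0.81} [592.8784606   22.84040965  47.42430552]
```

View pics/w6.png

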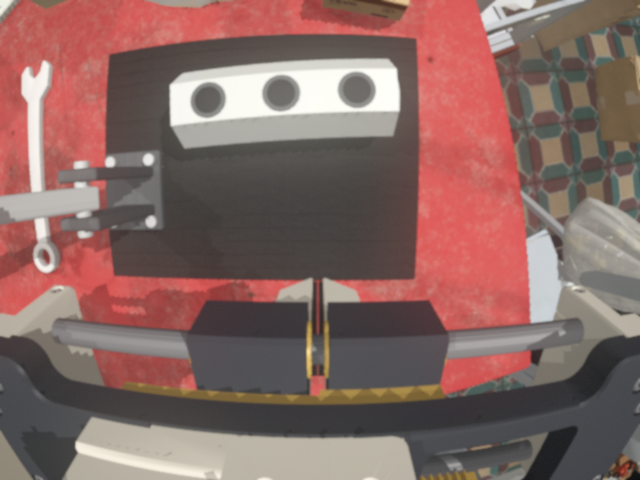

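The three ports face up at (208,99), (281,92) and (356,89). The clamp is open, the robot touches nothing and the bystanders have not moved.

```bash
python3 -c "
from plant import order
print(order.close_job())"
```

```text
the job is handed in; nothing more can be done
None
```

The job is handed in (no verdict came back): the last picture shows the clamp arm open and the bar rolled two flats, lying flat with its three ports up, axis about 59 mm past the clamp's origin, and coupler, carton and wrench left alone.

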